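# Unlock the weighing pan and hold it, with its mill ball, over the bowl

### The arm

A 6-joint arm with a two-finger parallel gripper is mounted at the origin on the work surface; the furniture and walls round the work are solid. World frame = base frame: x ahead of the robot, y to its left, z up, the work surface at z = 0. Lengths are in m, angles in rad, forces in N, time in s.
With the tool pointing down it reaches from about 0.375 to 0.9 m from the base axis. Payload 3.1 kg.
Tool frame: the origin (TCP) lies between the finger pads; the fingertips stand robot.finger_overhang ahead of it and the grasp point (between the pads) lies 3 mm ahead of it (robot.finger_overhang is the distance from the TCP to the fingertips, in m); z points along the fingers, y is the line along which they close (so a half turn about z gives the same grasp; the last joint's range is limited). The gripper opens to 87 mm and grips with 3 to 60 N. Pads are 19 mm wide; open, the fingers measure 117 mm over their backs; the gripper's body (75 mm by 190 mm) begins 51 mm behind the grasp point.
Start: joints at [0.96, 0.527, 1.433, -0, 1.181, -0.178], TCP at [0.262, 0.567, 0.245] pointing down, gripper open.
Joint ranges: [-3.08, 3.08], [-0.75, 2.2], [0.22, 2.44], [-1.43, 4.57], [0, 2.65], [-2.85, 2.85]. Speed limits (rad/s): [2.79, 2.79, 3.14, 3.14, 3.14, 3.14].

### API

Orientations are given as a unit quaternion [x, y, z, w].
In Python, from rig import get_obs, vision, hand_in, nets, robot gives the robot as it stands.
- The arm moves only by the tool apply_moves, never from a script. Its argument "series" is a list of rows, each an object with "offset": the shift along the world's x, y, z in cm, a list of three; "rot": the turn, a rotation vector about the world's x, y, z in degrees, a list of three. A call has 1 to 20 rows; each row is the pose to reach, as a shift and turn from the pose commanded when the call began; what a row does not reach only later rows make up. A row lasts 1/10 s, in which the tool goes at most 50 mm and 8.59 degrees, less where a joint would pass 70% of its speed; a pose out of reach is approached as far as the arm can. A call with a gripper value outside its range is refused whole. "hand" is the opening, from 0 (shut) to 1 (fully open), set as the call begins (left out, the last holds). The fingers move at their own pace and stop on an object; "newtons" is the grip in N (left out, the last holds). Time passes only in rows, so rows that repeat a pose let the fingers close. It gives the time, the measured TCP pose, the force, the opening and the grip force at its end, in the units of the state.
- get_obs(): the state, without advancing time (a new reading comes with each control period).
- vision.camera(name): name is "scene" or "top"; returns the picture (400x640x3 uint8, red, green, blue); there is no depth.
- vision.calibration(name): a dict with "K" (3x3 intrinsics, pixels), "R" (3x3) and "t" (3): a world point X has camera coordinates R X + t. Camera axes: x right, y down, z forward; pixel columns grow to the right and rows downward; lengths in m; the calibration is good to about 2 mm. A picture is of the moment at which its call begins. calibration takes no time and is no camera call.
- hand_in(): hands the job in; it is judged then, once.
Trained networks look in the newest picture that a camera, given by its name, has taken for a name from the list of things; names that differ only in an ending like _2 or _b are one class to them, and where a whole thing is asked for, a point or a joint stands for the part that bears it (a point fixed in the world has none). Each returns a list of dicts, best first, with "conf" (0 to 1); they miss things now and then, are a little off and sometimes report something else, mostly with a low value. They report only what shows in the picture. A call takes as long as a camera call.
- nets.search_frame(camera, query): "centre" ([x, y, z] in m, in world coordinates, good to about 4 mm: the middle of the surface that is visible of it).
- nets.spot_point(camera, query): "centre" ([x, y, z] in m, in world coordinates, good to about 4 mm: a listed point, or the origin of a listed thing).
The state is a dict: "time": time; "q": joint angles; "joint_velocities": joint speeds; "joint_torque": joint torques, N m; "position": TCP position; "tool_rot": TCP orientation; "ft_force": force on the tool from outside, world axes, zero at the start; "moment": the same for the moment, N m; "grip_width": finger opening in m; "grip_force": force on a finger pad.
Only numpy, scipy, OpenCV 4.12 (cv2) and the standard library are available. Lean on these libraries where they do the work, as an engineer would, in place of code of your own. Each camera call takes 0.05 s, during which the arm holds its last target. There are 200 camera calls.

### The job

The mill ball on the bench balance has been weighed. Take the weighing pan by its two upright side flanges, give it a quarter turn on its mount (either way) to free its twist lock, lift it straight off without losing the ball from the ring in the middle of the pan, and carry it level and smoothly to the bowl of weighed balls without shifting the bowl or the black-lidded jar. Finish still holding the pan level and still, centred close above the bowl and not touching it, with the ball resting in the middle of the pan; do not tip the ball out, put the pan down or let go.

Things in the scene. Friction and masses are not known exactly. Their poses are not given: they have to be found in the camera images.
- scale: bench balance fixed to the bench: light grey case 180 mm deep (its x) x 130 mm wide (its y) x 40 mm high, with a sloping panel with display window and three keys at its front (its -x side). Origin: centre of its underside, z up
- scale_mount (a point): middle of the flat turret top that the pan's hub stands on, 44 mm above the bench, 25 mm behind the balance's origin (axes as the balance's). A fixed hammer head (bar 36 x 10 mm along the balance's y, its top 13 mm above this point) stands here inside the pan's hub and locks it
- pan: loose dished metal weighing pan, about 130 g, 100 mm long (its x, rounded ends) x 66 mm wide (its y), seated and locked on the turret. Origin: on its axis at the underside of its hub, z up. The hub is 46 mm across and 17 mm high; the dish's lowest point is 18.5 mm above the origin and rises to 30 mm at the two ends. A dark ring of 20 mm radius is marked round its middle
- pan_grip (a point): on the pan's axis, 34 mm above its origin, midway between two flat upright finger flanges along the pan's x at y = +-31.5 mm: each 60 mm long, 3 mm thick, top edge 42 mm and lower edge 16 mm above the pan's origin, outer faces 66 mm apart. Grip across y, from above; the space outside the flanges is free down to 4 mm above the bench balance's case
- pan_hub (a point): same point and axes as the pan's origin. Locked, the pan's x lies roughly along the balance's x and it can rise only 3 mm. Given a quarter turn (90 degrees, within about 15) either way about its upright axis, its x lies along the balance's y and it lifts freely straight up, clear after 15 mm. No spring, no stops, little friction
- pan_middle (a point): point on the pan's axis 31 mm above the pan's origin: where the centre of the ball is when it rests in the middle of the dish
- mill_ball: loose white ceramic mill ball, 25 mm diameter, about 30 g, lying in the lowest point of the pan; it stays there unless the pan is tipped by over 3 degrees or accelerated by over 0.5 m/s2, then it rolls outwards
- mill_ball_center (a point): centre of the mill ball
- bowl: loose speckled pale stoneware bowl, 105 mm across, rim 44 mm high, with five white balls already in it, standing beside the balance. Origin: centre of its underside on the bench
- cobalt_jar: loose screw-lid glaze jar with a black lid, 60 mm diameter, 79 mm high, standing on the other side of the balance (a bystander). Origin: centre of its underside

How it is judged:
On the way, in this order (a step that is already met when the one before it is completed fails the run):
1. the pan has been given its quarter turn while seated on the balance, the ball in the ring (angle between the x axis of pan and the x axis of scale, either way round above 1.17 rad and z of pan in the frame of scale below 0.052 m and horizontal distance between mill_ball_center and pan_middle below 0.02 m), for 0.2 s.
2. the pan is held by the fingers, level and clear above its mount, the ball in the ring (z of pan in the frame of scale above 0.064 m and contact force between the fingers and pan above 2 N and angle between pan's own z axis and vertical below 0.12 rad and contact force between pan and scale below 0.1 N and horizontal distance between mill_ball_center and pan_middle below 0.02 m), for 0.2 s.
At the end, for the whole second after the job is handed in: The fingers still hold the pan, level within 5 degrees and still, its axis within 35 mm of the middle of the bowl and the underside of its hub 6 to 136 mm above the bowl's rim, touching neither bowl nor balance, with the ball resting within 15 mm of the middle of the dish (contact force between the fingers and pan above 2 N and horizontal distance between pan and bowl below 0.035 m and height (world z) of pan between 0.05 and 0.18 m and angle between pan's own z axis and vertical below 0.09 rad and linear speed of pan below 0.03 m/s and horizontal distance between mill_ball_center and pan_middle below 0.015 m and distance between mill_ball_center and pan_middle below 0.018 m and contact force between pan and bowl below 0.1 N and contact force between pan and scale below 0.1 N); the arm keeps its last pose, push and grip.
It fails at once if the ball leaves the ring in the middle of the pan (distance between mill_ball_center and pan_middle above 0.022 m).
It fails at once if the bowl is shifted (distance of bowl from where it was at the start of the episode above 0.02 m).
It fails at once if the black-lidded jar is shifted (distance of cobalt_jar from where it was at the start of the episode above 0.02 m).
It also fails if it takes over 48 s, if anything falls off the work surface, if the arm or the gripper's body presses on something with over 40 N, if the wrist force passes 120 N, or if a joint passes its speed limit or range.

## Working session

There is one attempt and no reset: what is moved stays moved. The work goes in short steps, Python scripts to look and compute and a tool call to move; the robot and the scene stay as the last step left them, time stands still between calls to the robot, and variables do not carry over. Pictures are saved under pics/ and viewed, at most 10 in all, crops included, and the job is handed in when it is done.

Besides the shell and the picture viewer there is one more tool, called after ">>>" by a JSON object that holds its "method" and its "body", one argument or row to a line. apply_moves: Moves the arm, as the interface text tells. Its arguments: {"type":"object","properties":{"series":{"type":"array"},"hand":{"type":"number"},"newtons":{"type":"number"}},"required":["series"]}

```bash
mkdir -p pics; python3 - <<'E'
from rig import get_obs, vision, nets, robot
import cv2
o=get_obs();print({k:o[k] for k in('time','position','tool_rot','grip_width')},robot.finger_overhang)
for c in('scene','top'):
    im=vision.camera(c);cv2.imwrite(f'pics/{c}0.png',im[:,:,::-1])
    for q in('scale','scale_mount','pan','pan_grip','pan_hub','pan_middle','mill_ball','bowl','cobalt_jar'):
        print(c,q,[(x['conf'],[round(v,4) for v in x['centre']]) for x in nets.spot_point(c,q)[:2]])
E
```

```text
{'time': 0.0, 'position': array([0.26171653, 0.56681713, 0.24358189]), 'tool_rot': array([ 2.14689514e-01,  9.76681758e-01, -9.93304766e-04, -4.11385924e-04]), 'grip_width': 0.08707506597494095} 0.022
scene scale [(0.68, [0.4599, -0.097, 0.0004])]
scene scale_mount [(0.66, [0.4816, -0.1036, 0.0428]), (0.41, [0.4894, -0.1045, 0.0756])]
scene pan [(0.61, [0.4868, -0.1018, 0.0416]), (0.31, [0.5102, 0.1176, -0.0053])]
scene pan_grip [(0.9, [0.4912, -0.1031, 0.0775]), (0.75, [0.482, -0.1058, 0.0417])]
scene pan_hub [(0.91, [0.4851, -0.1045, 0.0411])]
scene pan_middle [(0.85, [0.4875, -0.1068, 0.075])]
scene mill_ball [(0.69, [0.4836, -0.1093, 0.0588])]
scene bowl [(0.61, [0.5129, 0.1172, -0.0017])]
scene cobalt_jar [(0.69, [0.4648, -0.2681, -0.0007])]
top scale [(0.76, [0.4656, -0.0999, -0.0022]), (0.28, [0.4849, -0.1025, 0.0763])]
top scale_mount [(0.39, [0.4582, -0.2643, -0.0015])]
top pan [(0.89, [0.4857, -0.1036, 0.0428]), (0.51, [0.4845, -0.1072, 0.0665])]
top pan_grip [(0.56, [0.4858, -0.1009, 0.0771]), (0.36, [0.4603, -0.264, -0.0026])]
top pan_hub [(0.64, [0.4839, -0.1029, 0.039]), (0.32, [0.5089, 0.1166, 0.0004])]
top pan_middle [(0.9, [0.4866, -0.1103, 0.0766])]
top mill_ball [(0.56, [0.4831, -0.1077, 0.067])]
top bowl [(0.65, [0.5095, 0.1184, 0.0009])]
top cobalt_jar [(0.66, [0.4582, -0.2664, 0.0004]), (0.36, [0.5091, 0.1165, 0.0021])]
```

View pics/top0.png

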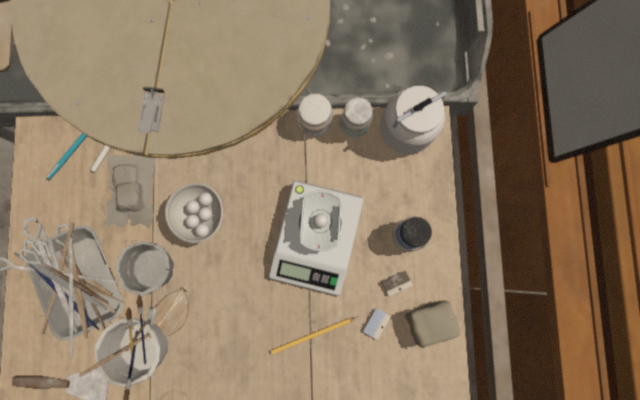

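View pics/scene0.png

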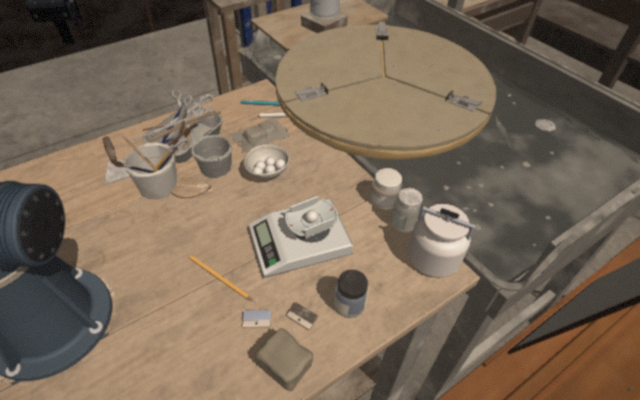

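```bash
python3 - <<'E'
from rig import vision
import cv2,numpy as np
for c in('scene','top'):
    k=vision.calibration(c);print(c,np.round(k['K'],1).tolist(),np.round(k['R'],4).tolist(),np.round(k['t'],4).tolist())
a=cv2.imread('pics/top0.png')[170:305,255:375];b=cv2.imread('pics/scene0.png')[185:285,240:360]
cv2.imwrite('pics/c0.png',np.hstack([cv2.resize(a,None,fx=4,fy=4,interpolation=2)[:540,:400],cv2.resize(b,(400,540-0),interpolation=2)]))
cv2.imwrite('pics/c1.png',cv2.resize(a,None,fx=4.4,fy=4.4,interpolation=2))
E
```

```text
scene [[440.5, 0.0, 312.2], [0.0, 440.5, 196.0], [0.0, 0.0, 1.0]] [[0.8312, -0.5559, 0.0118], [-0.4017, -0.615, -0.6785], [0.3844, 0.5592, -0.7345]] [-0.4631, 0.2196, 0.7811]
top [[500.2, 0.0, 311.5], [0.0, 500.2, 200.7], [0.0, 0.0, 1.0]] [[-0.028, -0.9996, 0.0054], [-0.9887, 0.0269, -0.1475], [0.1473, -0.0094, -0.9891]] [-0.0733, 0.5257, 0.8512]
```

View pics/c1.png

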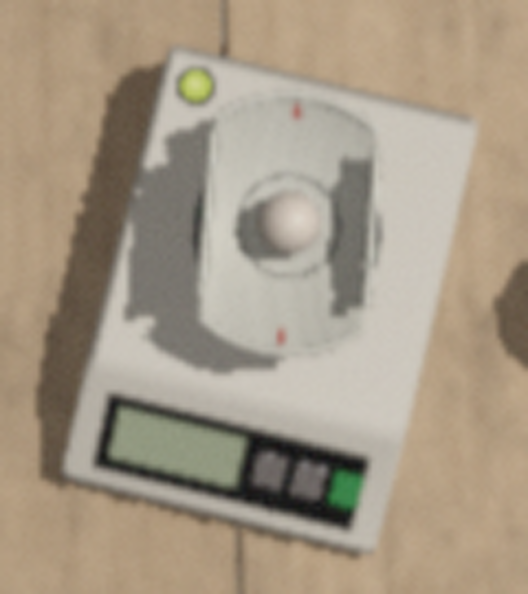

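```bash
cat > h.py <<'E'
from rig import vision
import numpy as np
C={c:vision.calibration(c) for c in('scene','top')}
def ray(c,p):
    k=C[c];R=np.array(k['R']);d=R.T@np.linalg.solve(k['K'],[p[0],p[1],1]);return -R.T@np.array(k['t']),d
def onz(c,p,z):
    o,d=ray(c,p);return o+d*(z-o[2])/d[2]
def tri(p1,p2):
    A=[];b=[]
    for c,p in(('scene',p1),('top',p2)):
        o,d=ray(c,p);d/=np.linalg.norm(d);P=np.eye(3)-np.outer(d,d);A.append(P);b.append(P@o)
    return np.linalg.lstsq(np.vstack(A),np.hstack(b),rcond=None)[0]
E
python3 - <<'E'
from h import *
f=lambda x,y:(x/4.4+255,y/4.4+170)
deg=lambda v:np.degrees(np.arctan2(v[1],v[0])).round(1)
a,b=[onz('top',f(*p),.073) for p in((297,110),(281,337))];print('pan',(a+b)/2,deg(a-b),np.linalg.norm(a-b))
e=[onz('top',f(*p),.0735+.0) for p in((213,125),(203,320),(375,160),(365,320))];print('flange',deg(e[0]-e[1]),deg(e[2]-e[3]),e)
c=[onz('top',f(*p),z) for p,z in(((172,48),.04),((475,120),.04))];print('scale',deg(c[0]-c[1])-90)
print('clip',tri((312,92),(151,111)),'ball',tri((311.5,216.5),f(291,221)),'bowl', onz('top',(193.5,213),.044))
print('wheel edge',[onz('top',p,.03).round(3) for p in((145,153),(193,150),(240,137),(300,90))])
print('tall jar', tri((445,212),(418,103)))
from rig import nets
print([(x['conf'],np.round(x['centre'],4)) for c in('scene','top') for q in('mill_ball','bowl') for x in nets.search_frame(c,q)[:1]])
E
```

```text
pan [ 0.48386536 -0.10208773  0.073     ] -5.8 0.08847517576974288
flange -4.4 -5.6 [array([ 0.52277864, -0.07366497,  0.0735    ]), array([ 0.44716054, -0.06788711,  0.0735    ]), array([ 0.50732542, -0.13618212,  0.0735    ]), array([ 0.44543991, -0.13007936,  0.0735    ])]
scale -15.099999999999994
clip [0.6656967  0.16937241 0.1348052 ] ball [ 0.48507078 -0.10310034  0.07094394] bowl [0.50658814 0.12072737 0.044     ]
wheel edge [array([0.621, 0.213, 0.03 ]), array([0.624, 0.126, 0.03 ]), array([0.646, 0.04 , 0.03 ]), array([ 0.734, -0.072,  0.03 ])]
tall jar [ 0.66721302 -0.26630682  0.1279905 ]
[(0.6, array([ 0.4838, -0.1131,  0.0811])), (0.73, array([0.5196, 0.1243, 0.0295])), (0.51, array([ 0.4847, -0.1037,  0.0855])), (0.81, array([0.5134, 0.1181, 0.0295]))]
```

>>> {"method": "apply_moves", "body": {
  "hand": 1,
  "series": [
    {"offset": [0,0,3],"rot": [0,0,0]},
    {"offset": [0,-1,7],"rot": [0,0,0]},
    {"offset": [1,-4,8],"rot": [0,0,2]},
    {"offset": [2.5,-8,8],"rot": [0,0,4]},
    {"offset": [4,-12.5,8],"rot": [0,0,6]},
    {"offset": [5.5,-17,8],"rot": [0,0,8]},
    {"offset": [7,-21.5,8],"rot": [0,0,10]},
    {"offset": [8.5,-26,8],"rot": [0,0,12]},
    {"offset": [10,-30.5,8],"rot": [0,0,14]},
    {"offset": [11.5,-35,8],"rot": [0,0,16]},
    {"offset": [13,-39.5,8],"rot": [0,0,18]},
    {"offset": [14.5,-44,8],"rot": [0,0,19.3]},
    {"offset": [16,-48.5,8],"rot": [0,0,19.3]},
    {"offset": [17.5,-53,8],"rot": [0,0,19.3]},
    {"offset": [19,-57.5,8],"rot": [0,0,19.3]},
    {"offset": [20.5,-61.5,7],"rot": [0,0,19.3]},
    {"offset": [21.5,-64.5,5],"rot": [0,0,19.3]},
    {"offset": [22,-66.5,2],"rot": [0,0,19.3]},
    {"offset": [22.3,-67,-1],"rot": [0,0,19.3]},
    {"offset": [22.3,-67,-3],"rot": [0,0,19.3]}
  ]
}}

```text
time: 3.2
position: [0.485, -0.1039, 0.2128]
tool_rot: [0.049, 0.999, 0.0, -0.001]
ft_force: [0.0, 0.1, 0.5]
grip_width: 0.0871
grip_force: 0.0
```

>>> {"method": "apply_moves", "body": {
  "series": [
    {"offset": [0,0,-2],"rot": [0,0,0]},
    {"offset": [0,0,-4],"rot": [0,0,0]},
    {"offset": [0,0,-6],"rot": [0,0,0]},
    {"offset": [0,0,-7],"rot": [0,0,0]},
    {"offset": [0,0,-7.5],"rot": [0,0,0]},
    {"offset": [0,0,-7.5],"rot": [0,0,0]},
    {"offset": [0,0,-7.5],"rot": [0,0,0]}
  ]
}}

```text
time: 3.9
position: [0.4857, -0.1029, 0.1402]
tool_rot: [0.048, 0.999, -0.0, 0.001]
ft_force: [0.4, 0.5, 0.3]
grip_width: 0.0871
grip_force: 0.0
```

```bash
python3 - <<'E'
from rig import vision,get_obs
import cv2,numpy as np
print(get_obs()['position'])
a=vision.camera('top')[150:310,250:400,::-1];b=vision.camera('scene')[150:290,230:370,::-1]
cv2.imwrite('pics/c2.png',np.hstack([cv2.resize(a,(400,427),interpolation=2),cv2.resize(b,(400,427),interpolation=2)]))
E
```

```text
[ 0.4856592  -0.10285352  0.14021236]
```

View pics/c2.png

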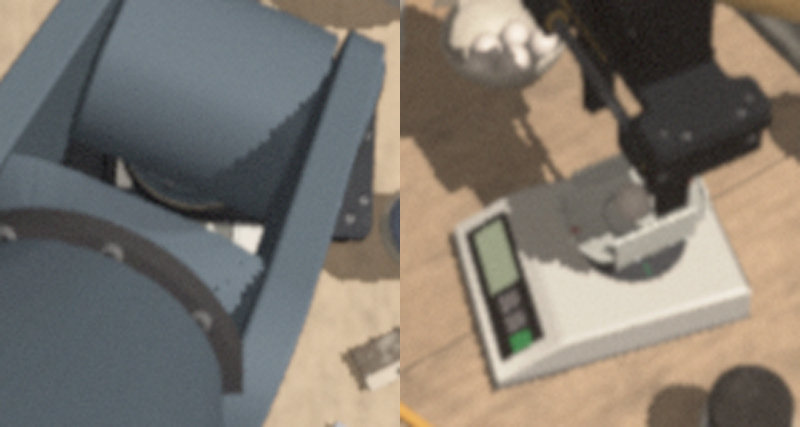

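```bash
python3 - <<'E'
from h import *
k=C['scene']
def pr(X):
    p=np.array(k['K'])@(np.array(k['R'])@X+k['t']);p=p[:2]/p[2];return ((p-[230,150])*[400/140,427/140]+[400,0]).round()
c=np.array([.4857,-.1029,0]);a=np.radians(-5.5);ex=np.array([np.cos(a),np.sin(a),0]);ey=np.array([-ex[1],ex[0],0]);z=np.array([0,0,1])
print('tip',[pr(c+s*.0095*ex-d*ey+.118*z) for d in(.0435,.0585) for s in(-1,1)])
print('flange',[pr(c+s*.03*ex-.033*ey+h*z) for h in(.086,.060) for s in(-1,1)],'ball',pr(c+.075*z))
E
```

```text
tip [array([653., 207.]), array([679., 195.]), array([665., 224.]), array([691., 212.])]
flange [array([616., 241.]), array([696., 206.]), array([616., 267.]), array([694., 232.])] ball [633. 198.]
```

>>> {"method": "apply_moves", "body": {
  "series": [
    {"offset": [0,0,-1],"rot": [0,0,0]},
    {"offset": [0,0,-2.5],"rot": [0,0,0]},
    {"offset": [0,0,-4],"rot": [0,0,0]},
    {"offset": [0,0,-5],"rot": [0,0,0]},
    {"offset": [0,0,-5.6],"rot": [0,0,0]},
    {"offset": [0,0,-6],"rot": [0,0,0]},
    {"offset": [0,0,-6],"rot": [0,0,0]},
    {"offset": [0,0,-6],"rot": [0,0,0]},
    {"offset": [0,0,-6],"rot": [0,0,0]}
  ]
}}

```text
time: 4.9
position: [0.4854, -0.1028, 0.08]
tool_rot: [0.048, 0.999, -0.0, 0.0]
ft_force: [0.4, 0.3, -0.3]
grip_width: 0.0869
grip_force: 0.0
```

>>> {"method": "apply_moves", "body": {
  "hand": 0.8,
  "newtons": 10,
  "series": [
    {"offset": [0,0,0],"rot": [0,0,0]},
    {"offset": [0,0,0],"rot": [0,0,0]},
    {"offset": [0,0,0],"rot": [0,0,0]},
    {"offset": [0,0,0],"rot": [0,0,0]},
    {"offset": [0,0,0],"rot": [0,0,0]}
  ]
}}

```text
time: 5.4
position: [0.4851, -0.1027, 0.0796]
tool_rot: [0.048, 0.999, -0.0, 0.0]
ft_force: [0.4, 0.0, 1.1]
grip_width: 0.07
grip_force: 0.0
```

Close in small steps, so that an off-centre first contact shows up gently.

>>> {"method": "apply_moves", "body": {
  "hand": 0.78,
  "newtons": 8,
  "series": [
    {"offset": [0,0,0],"rot": [0,0,0]},
    {"offset": [0,0,0],"rot": [0,0,0]},
    {"offset": [0,0,0],"rot": [0,0,0]}
  ]
}}

```text
time: 5.7
position: [0.4851, -0.1027, 0.0795]
tool_rot: [0.048, 0.999, -0.0, -0.0]
ft_force: [-0.0, -0.9, -0.6]
grip_width: 0.0678
grip_force: 0.3
```

>>> {"method": "apply_moves", "body": {
  "hand": 0.765,
  "series": [
    {"offset": [0,0,0],"rot": [0,0,0]},
    {"offset": [0,0,0],"rot": [0,0,0]},
    {"offset": [0,0,0],"rot": [0,0,0]}
  ]
}}

```text
time: 6.0
position: [0.4853, -0.1029, 0.0796]
tool_rot: [0.048, 0.999, -0.0, 0.0]
ft_force: [-0.4, -0.7, 0.5]
grip_width: 0.0667
grip_force: 0.6
```

>>> {"method": "apply_moves", "body": {
  "hand": 0.7,
  "series": [
    {"offset": [0,0,0],"rot": [0,0,0]},
    {"offset": [0,0,0],"rot": [0,0,0]},
    {"offset": [0,0,0],"rot": [0,0,0]},
    {"offset": [0,0,0],"rot": [0,0,0]}
  ]
}}

```text
time: 6.4
position: [0.4853, -0.1028, 0.0796]
tool_rot: [0.048, 0.999, -0.0, 0.0]
ft_force: [-0.4, -2.1, 0.0]
grip_width: 0.0659
grip_force: 8.0
```

>>> {"method": "apply_moves", "body": {
  "newtons": 15,
  "series": [
    {"offset": [0,0,0],"rot": [0,0,0]},
    {"offset": [0,0,0],"rot": [0,0,0]},
    {"offset": [0,0,0],"rot": [0,0,-1]},
    {"offset": [0,0,0],"rot": [0,0,-3]},
    {"offset": [0,0,0],"rot": [0,0,-6]},
    {"offset": [0,0,0],"rot": [0,0,-9]},
    {"offset": [0,0,0],"rot": [0,0,-12]},
    {"offset": [0,0,0],"rot": [0,0,-15]},
    {"offset": [0,0,0],"rot": [0,0,-18]},
    {"offset": [0,0,0],"rot": [0,0,-20]},
    {"offset": [0,0,0],"rot": [0,0,-20]}
  ]
}}

```text
time: 7.5
position: [0.4851, -0.1026, 0.0796]
tool_rot: [0.221, 0.975, 0.0, -0.0]
ft_force: [0.4, -2.5, 0.2]
grip_width: 0.066
grip_force: 15.0
```

```bash
python3 - <<'E'
from rig import vision,get_obs
import cv2
o=get_obs();print(o['position'],o['ft_force'],o['moment'],o['grip_force'],o['q'])
b=vision.camera('scene')[170:280,240:360,::-1];cv2.imwrite('pics/c3.png',cv2.resize(b,None,fx=4,fy=4,interpolation=2))
E
```

```text
[ 0.48506828 -0.1025982   0.07959131] [ 0.42952528 -2.5155557   0.22666735] [-0.34030374  0.00439116 -0.07560063] 15.000362957362086 [-4.34261013e-01  6.33702606e-01  1.88706466e+00  7.59590818e-05
  6.20852392e-01 -1.55943768e+00]
```

View pics/c3.png

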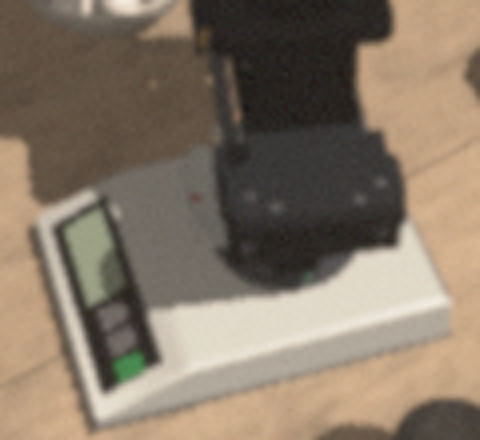

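>>> {"method": "apply_moves", "body": {
  "series": [
    {"offset": [0,0,0],"rot": [0,0,-2]},
    {"offset": [0,0,0],"rot": [0,0,-6]},
    {"offset": [0,0,0],"rot": [0,0,-11]},
    {"offset": [0,0,0],"rot": [0,0,-16]},
    {"offset": [0,0,0],"rot": [0,0,-21]},
    {"offset": [0,0,0],"rot": [0,0,-26]},
    {"offset": [0,0,0],"rot": [0,0,-31]},
    {"offset": [0,0,0],"rot": [0,0,-36]},
    {"offset": [0,0,0],"rot": [0,0,-41]},
    {"offset": [0,0,0],"rot": [0,0,-46]},
    {"offset": [0,0,0],"rot": [0,0,-51]},
    {"offset": [0,0,0],"rot": [0,0,-56]},
    {"offset": [0,0,0],"rot": [0,0,-61]},
    {"offset": [0,0,0],"rot": [0,0,-66]},
    {"offset": [0,0,0],"rot": [0,0,-71]},
    {"offset": [0,0,0],"rot": [0,0,-75]},
    {"offset": [0,0,0],"rot": [0,0,-78]},
    {"offset": [0,0,0],"rot": [0,0,-79.5]},
    {"offset": [0,0,0],"rot": [0,0,-79.5]},
    {"offset": [0,0,0],"rot": [0,0,-79.5]}
  ]
}}

```text
time: 9.55
position: [0.4854, -0.1027, 0.0796]
tool_rot: [0.793, 0.609, 0.0, 0.0]
ft_force: [2.6, -1.4, -0.8]
grip_width: 0.0658
grip_force: 15.0
```

```bash
python3 - <<'E'
from rig import vision,get_obs
import cv2
o=get_obs();print(o['position'],o['ft_force'],o['moment'],o['grip_force'],o['q'])
b=vision.camera('scene')[170:280,240:360,::-1];cv2.imwrite('pics/c4.png',cv2.resize(b,None,fx=4,fy=4,interpolation=2))
E
```

```text
[ 0.48543191 -0.10269907  0.07957013] [ 2.57284799 -1.40194786 -0.83671222] [-0.38134401 -0.24492177  0.03184884] 14.99880108051002 [-4.34198896e-01  6.33850115e-01  1.88669435e+00  2.66862872e-04
  6.20286567e-01 -1.73326962e-01]
```

View pics/c4.png

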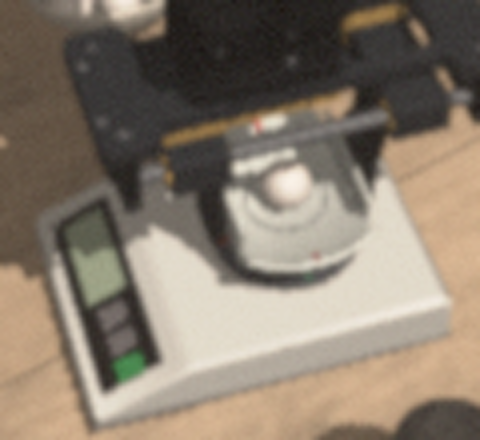

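>>> {"method": "apply_moves", "body": {
  "newtons": 20,
  "series": [
    {"offset": [0,0,0],"rot": [0,0,0]},
    {"offset": [0,0,0],"rot": [0,0,0]},
    {"offset": [0,0,0.1],"rot": [0,0,0]},
    {"offset": [0,0,0.3],"rot": [0,0,0]},
    {"offset": [0,0,0.5],"rot": [0,0,0]},
    {"offset": [0,0,0.8],"rot": [0,0,0]},
    {"offset": [0,0,1.1],"rot": [0,0,0]},
    {"offset": [0,0,1.4],"rot": [0,0,0]},
    {"offset": [0,0,1.7],"rot": [0,0,0]},
    {"offset": [0,0,2.0],"rot": [0,0,0]},
    {"offset": [0,0,2.3],"rot": [0,0,0]},
    {"offset": [0,0,2.6],"rot": [0,0,0]},
    {"offset": [0,0,2.9],"rot": [0,0,0]},
    {"offset": [0,0,3.2],"rot": [0,0,0]},
    {"offset": [0,0,3.4],"rot": [0,0,0]},
    {"offset": [0,0,3.5],"rot": [0,0,0]},
    {"offset": [0,0,3.5],"rot": [0,0,0]},
    {"offset": [0,0,3.5],"rot": [0,0,0]},
    {"offset": [0,0,3.5],"rot": [0,0,0]}
  ]
}}

```text
time: 11.5
position: [0.485, -0.1026, 0.1144]
tool_rot: [0.793, 0.609, -0.0, -0.0]
ft_force: [0.7, 0.4, -1.8]
grip_width: 0.0657
grip_force: 20.0
```

```bash
python3 - <<'E'
from rig import vision,get_obs
import cv2
o=get_obs();print(o['position'],o['ft_force'],o['moment'],o['grip_force'])
b=vision.camera('scene')[150:280,240:360,::-1];cv2.imwrite('pics/c5.png',cv2.resize(b,None,fx=4,fy=4,interpolation=2))
E
```

```text
[ 0.4850037  -0.10260921  0.11443392] [ 0.73841845  0.44929526 -1.80121913] [-0.08300975  0.06284594 -0.00942048] 19.999467332381755
```

View pics/c5.png

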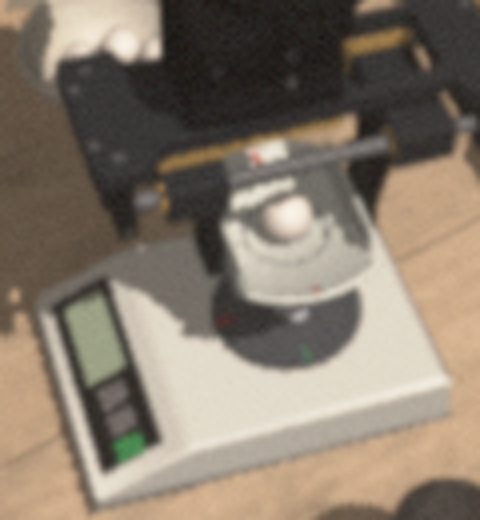

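>>> {"method": "apply_moves", "body": {
  "series": [
    {"offset": [0,0,0.1],"rot": [0,0,0]},
    {"offset": [0,0,0.3],"rot": [0,0,0]},
    {"offset": [0,0,0.6],"rot": [0,0,0]},
    {"offset": [0,0,1.0],"rot": [0,0,0]},
    {"offset": [0,0,1.4],"rot": [0,0,0]},
    {"offset": [0,0,1.8],"rot": [0,0,0]},
    {"offset": [0,0,2.2],"rot": [0,0,0]},
    {"offset": [0,0,2.6],"rot": [0,0,0]},
    {"offset": [0,0,3.0],"rot": [0,0,0]},
    {"offset": [0,0,3.4],"rot": [0,0,0]},
    {"offset": [0,0,3.8],"rot": [0,0,0]},
    {"offset": [0,0,4.2],"rot": [0,0,0]},
    {"offset": [0,0,4.5],"rot": [0,0,0]},
    {"offset": [0,0,4.7],"rot": [0,0,0]},
    {"offset": [0,0,4.8],"rot": [0,0,0]},
    {"offset": [0,0,4.8],"rot": [0,0,0]},
    {"offset": [0,0,4.8],"rot": [0,0,0]}
  ]
}}

```text
time: 13.25
position: [0.485, -0.1026, 0.1625]
tool_rot: [0.793, 0.609, -0.0, -0.0]
ft_force: [-0.9, -0.2, -1.8]
grip_width: 0.0656
grip_force: 20.0
```

>>> {"method": "apply_moves", "body": {
  "series": [
    {"offset": [0.01,0.1,0],"rot": [0,0,0]},
    {"offset": [0.04,0.35,0],"rot": [0,0,0]},
    {"offset": [0.08,0.75,0],"rot": [0,0,0]},
    {"offset": [0.14,1.3,0],"rot": [0,0,0]},
    {"offset": [0.22,2.0,0],"rot": [0,0,0]},
    {"offset": [0.31,2.8,0],"rot": [0,0,0]},
    {"offset": [0.4,3.6,0],"rot": [0,0,0]},
    {"offset": [0.49,4.4,0],"rot": [0,0,0]},
    {"offset": [0.58,5.2,0],"rot": [0,0,0]},
    {"offset": [0.67,6.0,0],"rot": [0,0,0]},
    {"offset": [0.76,6.8,0],"rot": [0,0,0]},
    {"offset": [0.85,7.6,0],"rot": [0,0,0]},
    {"offset": [0.94,8.4,0],"rot": [0,0,0]},
    {"offset": [1.03,9.2,0],"rot": [0,0,0]},
    {"offset": [1.11,9.9,0],"rot": [0,0,0]},
    {"offset": [1.17,10.45,0],"rot": [0,0,0]},
    {"offset": [1.22,10.85,0],"rot": [0,0,0]},
    {"offset": [1.24,11.1,0],"rot": [0,0,0]},
    {"offset": [1.25,11.2,0],"rot": [0,0,0]},
    {"offset": [1.25,11.2,0],"rot": [0,0,0]}
  ]
}}

```text
time: 15.25
position: [0.4976, 0.0093, 0.1626]
tool_rot: [0.793, 0.609, -0.0, 0.0]
ft_force: [-1.0, -0.2, -2.8]
grip_width: 0.0656
grip_force: 20.0
```

```bash
python3 - <<'E'
from rig import vision,get_obs
import cv2,numpy as np
o=get_obs();print(o['time'],o['position'],o['ft_force'],o['moment'],o['grip_force'])
a=vision.camera('top')[100:300,120:320,::-1];b=vision.camera('scene')[90:260,200:370,::-1]
cv2.imwrite('pics/c6.png',np.hstack([cv2.resize(x,(400,400),interpolation=2) for x in(a,b)]))
E
```

```text
15.25 [0.49763499 0.00934145 0.16255584] [-1.03448299 -0.22925491 -2.77025166] [-0.11589704  0.06431106  0.01360098] 19.999438484665006
```

View pics/c6.png

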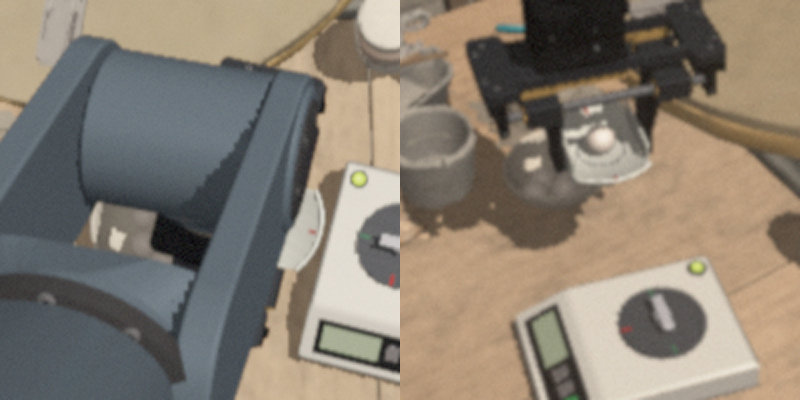

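>>> {"method": "apply_moves", "body": {
  "series": [
    {"offset": [0.01,0.1,0],"rot": [0,0,0]},
    {"offset": [0.04,0.35,0],"rot": [0,0,0]},
    {"offset": [0.08,0.75,0],"rot": [0,0,0]},
    {"offset": [0.14,1.3,0],"rot": [0,0,0]},
    {"offset": [0.22,2.0,0],"rot": [0,0,0]},
    {"offset": [0.31,2.8,0],"rot": [0,0,0]},
    {"offset": [0.4,3.6,0],"rot": [0,0,0]},
    {"offset": [0.49,4.4,0],"rot": [0,0,0]},
    {"offset": [0.58,5.2,0],"rot": [0,0,0]},
    {"offset": [0.67,6.0,0],"rot": [0,0,0]},
    {"offset": [0.76,6.8,0],"rot": [0,0,0]},
    {"offset": [0.85,7.6,0],"rot": [0,0,0]},
    {"offset": [0.94,8.4,0],"rot": [0,0,0]},
    {"offset": [1.03,9.2,0],"rot": [0,0,0]},
    {"offset": [1.11,9.8,0],"rot": [0,0,0]},
    {"offset": [1.17,10.3,0],"rot": [0,0,0]},
    {"offset": [1.22,10.7,0],"rot": [0,0,0]},
    {"offset": [1.24,10.9,0],"rot": [0,0,0]},
    {"offset": [1.25,11.0,0],"rot": [0,0,0]},
    {"offset": [1.25,11.0,0],"rot": [0,0,0]}
  ]
}}

```text
time: 17.35
position: [0.5101, 0.1193, 0.1625]
tool_rot: [0.793, 0.609, -0.0, -0.0]
ft_force: [-0.3, 0.2, -1.6]
grip_width: 0.0658
grip_force: 20.0
```

>>> {"method": "apply_moves", "body": {
  "series": [
    {"offset": [0,0,-0.1],"rot": [0,0,0]},
    {"offset": [0,0,-0.3],"rot": [0,0,0]},
    {"offset": [0,0,-0.6],"rot": [0,0,0]},
    {"offset": [0,0,-0.9],"rot": [0,0,0]},
    {"offset": [0,0,-1.2],"rot": [0,0,0]},
    {"offset": [0,0,-1.4],"rot": [0,0,0]},
    {"offset": [0,0,-1.5],"rot": [0,0,0]},
    {"offset": [0,0,-1.5],"rot": [0,0,0]},
    {"offset": [0,0,-1.5],"rot": [0,0,0]},
    {"offset": [0,0,-1.5],"rot": [0,0,0]},
    {"offset": [0,0,-1.5],"rot": [0,0,0]},
    {"offset": [0,0,-1.5],"rot": [0,0,0]},
    {"offset": [0,0,-1.5],"rot": [0,0,0]}
  ]
}}

```text
time: 18.65
position: [0.5101, 0.1194, 0.1476]
tool_rot: [0.793, 0.609, 0.0, 0.0]
ft_force: [0.7, -0.4, -2.4]
grip_width: 0.0656
grip_force: 20.0
```

```bash
python3 - <<'E'
from rig import vision,get_obs,nets
import cv2,numpy as np
o=get_obs();print(o['time'],o['position'],o['ft_force'],o['moment'],o['grip_force'])
a=vision.camera('top')[100:300,100:300,::-1];b=vision.camera('scene')[80:230,190:340,::-1]
cv2.imwrite('pics/c7.png',np.hstack([cv2.resize(x,(400,400),interpolation=2) for x in(a,b)]))
for q in('pan','pan_middle','mill_ball','bowl'):print(q,[(x['conf'],np.round(x['centre'],3)) for x in nets.spot_point('scene',q)[:2]])
E
```

```text
18.65 [0.51013745 0.1193557  0.14763114] [ 0.74942726 -0.35611453 -2.37863261] [-0.10571767  0.07193302  0.01245771] 19.999530336353928
pan []
pan_middle [(0.88, array([0.51 , 0.118, 0.141])), (0.52, array([ 0.48 , -0.102,  0.043]))]
mill_ball [(0.44, array([0.507, 0.118, 0.128]))]
bowl [(0.62, array([ 0.512,  0.118, -0.003]))]
```

View pics/c7.png

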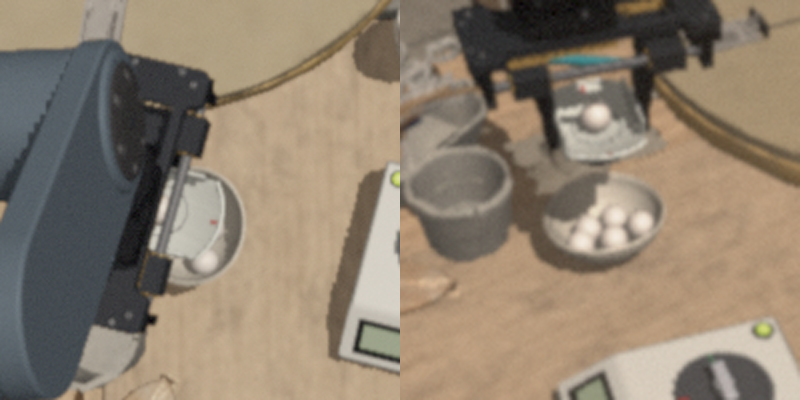

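The pan is level and centred over the bowl, at about (600,125) in the right-hand view, with the ball in the ring and nothing touching.

```bash
python3 -c "
from rig import hand_in;print(hand_in())"
```

```text
the job is handed in; nothing more can be done
None
```

The pan was unlocked, lifted and carried to the bowl, and the job is handed in, though no verdict came back. At hand-in it was held level and still about 68 mm above the bowl's rim, centred to within a few mm, with the ball resting in the ring.

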